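# Open the leaf drill jig and eject the drilled strip

### The job

The steel strip in the drill jig is done: get it out without touching it. Push the jig's latch aside, a full quarter turn, flip the hinged leaf over by pushing its red knob until the leaf falls back past upright and stays open by itself, then push the ejector knob fully in so that the strip stands out of the jig's mouth. Do not touch or lift the strip with the fingers, and leave the other things on the table where they are.

Things in the scene. Friction and masses are not known exactly. Their poses are not given: they have to be found in the camera images.
- jig: fixed drill jig, dark steel base on feet, top 30 mm above the table. Origin on the table; the base covers x -77 to +81, y -65 to +82 mm about it. Its -x side (latch) is turned roughly to the robot, ejector knob on +y, the nest's open mouth on -y. The nest runs along y at x = 0, 39 mm wide, floor at z 30 mm, rails 5 mm high. Two stops for the open leaf at x 72, y +-30 mm, z up to 60 mm
- latch (a joint): swing latch on an upright pivot. 0 = tail points to the jig's -x, hook over the leaf's tongue (leaf locked; starts at 0 to 0.25). Grows counter-clockwise seen from above, the tail swinging towards the jig's -y; 1.57 = quarter turn, its stop. The leaf is free from about 1.0. It stays where it is left; about 1 N at the pin turns it
- latch_pin (a point): centre of the black head of the upright pin at the end of the latch's tail, 35 mm from the pivot: head 14 mm in diameter, from 71 to 86 mm above the table (this point at 77 mm); a thinner neck below; the flat latch bar's top is 58 mm above the table
- latch_pivot (a point): pivot axis of the latch (fixed in the jig at x -60, y 0 mm)
- leaf (a joint): hinged grey metal leaf, 72 x 129 x 10 mm, 0.36 kg, with a drill bushing. 0 = shut, flat over the strip (top 47.5 mm above the table), its lip closing the nest's mouth; grows as the front edge rises and turns over away from the latch; 1.57 = upright; 1.95 = its stop, leaning back. Almost no friction: left below about 1.4 it falls shut, beyond that it falls open against the stops and stays
- leaf_knob (a point): centre of the red ball, 25 mm in diameter, on a 9 mm thick upright stem on the leaf. Leaf shut: 122 mm above the table, 30 mm in front (jig's -x) of the hinge axis and 80 mm above it. It moves with the leaf in an arc about that axis; fully open it lies 85 mm behind the axis, level with it. About 2 N towards the jig's +x opens the leaf
- leaf_hinge (a point): point on the leaf's hinge axis, below the red ball's path, 42.5 mm above the table; the axis runs along the jig's y
- ejector (a joint): ejector slide, m: 0 = out as at the start, grows as the knob is pushed towards the jig's -y; 0.045 = fully in (its stop). No spring; pushing takes 2 to 4 N. With the leaf shut the strip is blocked by the leaf's lip
- ejector_knob (a point): middle of the outer end face of the black mushroom knob, 26 mm diameter, 33.5 mm above the table, facing the jig's +y; the space in front of it is free. It is on a 6 mm rod along y at the jig's x = 0
- work_strip: the drilled steel strip in the nest, 118 x 36 x 6 mm, loose, 0.2 kg. Origin: centre of its underside; its x axis is its length and runs along the jig's y (30 mm above the table; at the start 5.5 mm to the -y side of the jig's origin)
- done_stack: bystander: stack of finished strips, 120 x 47 x 24 mm, right of the jig's mouth
- tape_measure: bystander: yellow tape measure standing upright, 36 x 68 x 62 mm
- white_carton: bystander: open white carton, 110 x 108 x 100 mm, behind the jig
- strip_11: bystander: loose steel strip on the table, 118 x 36 x 6 mm, far right
- strip_12: bystander: loose steel strip like it, beside it
- strip_13: bystander: loose steel strip like it, beside it
- flat_file: bystander: flat file with wooden handle, 310 x 27 x 28 mm, on the left
- raw_stack: bystander: stack of raw strips, 123 x 38 x 24 mm, behind the jig on the left

How it is judged:
By the outcome, as a careful person would: the job done as asked, in the order asked, and still so for the second after the job is handed in, with the robot touching nothing.
It also fails if it takes over 58 s, if anything falls off the work surface, if the arm or the gripper's body presses on something with over 40 N, if the wrist force passes 120 N, or if a joint passes its speed limit or range.

### The arm

A 6-joint arm with a two-finger parallel gripper is mounted at the origin on a cart in front of the work surface, level with it; the furniture and walls round the work are solid. World frame = base frame: x ahead of the robot, y to its left, z up, the work surface at z = 0. Lengths are in m, angles in rad, forces in N, time in s.
With the tool pointing down it reaches from about 0.35 to 0.925 m from the base axis. Payload 6.4 kg.
Tool frame: the origin (TCP) lies at the very end of the fingers, on their centre line; the grasp point (between the pads) lies 19 mm behind it; z points along the fingers, y is the line along which they close (so a half turn about z gives the same grasp; the last joint's range is limited). The gripper opens to 85 mm and grips with 20 to 120 N. Pads are 22 mm wide; open, the fingers measure 114 mm over their backs; the gripper's body (76 mm by 85 mm) begins 54 mm behind the grasp point. The pads swing forward as they close: fully open they stand 13 mm farther back than shut.
Start: joints at [1.052, 0.245, 1.558, -0, 1.339, -0.174], TCP at [0.22, 0.612, 0.231] pointing down, gripper open.
Joint ranges: [-3.13, 3.13], [-1.02, 2.26], [0.13, 2.54], [-0.95, 4.09], [0.21, 2.88], [-2.74, 2.74]. Speed limits (rad/s): [2.57, 2.57, 3.14, 3.14, 3.14, 3.14].

### API

Orientations are given as a unit quaternion [x, y, z, w].
In Python, from station import r, vision gives the robot as it stands. The module is installed in compiled form; this text tells all that it offers.
- The arm moves only by the tool apply_moves, never from a script. Its argument "rows" is a list that holds one entry, the list of rows, each a list of 7 numbers: the shift along the tool's x, y, z in m, then the turn, a rotation vector about the tool's x, y, z in degrees, then the finger opening in m, from 0 to 0.0854. In form: [[[dx, dy, dz, rx, ry, rz, gripper], ...]]. A call has 1 to 8 rows; each row shifts and turns the commanded pose from where the row before left it, along the tool's axes as they then stand; what a row does not reach is not made up. A row lasts 1/10 s, in which the tool goes at most 50 mm and 8.59 degrees, less where a joint would pass 70% of its speed; a pose out of reach is approached as far as the arm can. A call is refused whole if a number of a shift passes 0.05 or a number of a turn 8.59, either way. A call with a gripper value outside its range is refused whole. The fingers move at their own pace and stop on an object; "force" is the grip in N (left out, the last holds). Time passes only in rows, so rows that do not move let the fingers close. It gives the time, the measured TCP pose, the force, the opening and the grip force at its end, in the units of the state.
- r.sense(): the state, without advancing time (a new reading comes with each control period).
- vision.capture(name): name is "side" or "top"; returns the picture (420x560x3 uint8, red, green, blue); there is no depth.
- vision.camera_params(name): a dict with "K" (3x3 intrinsics, pixels), "rvec" (rotation vector, rad) and "tvec" (3), from world to camera coordinates, as OpenCV has them. Camera axes: x right, y down, z forward; pixel columns grow to the right and rows downward; lengths in m; the calibration is good to about 2 mm. A picture is of the moment at which its call begins. camera_params takes no time and is no camera call.
- r.close_job(): hands the job in; it is judged then, once.
The state is a dict: "time_s": time; "joints": joint angles; "joint_velocities": joint speeds; "joint_efforts": joint torques, N m; "ee_pos": TCP position; "ee_rot": TCP orientation; "wrist_force": force on the tool from outside, world axes, zero at the start; "ft_torque": the same for the moment, N m; "width": finger opening in m; "grasp_force": force on a finger pad.
Only numpy, scipy, OpenCV 4.12 (cv2) and the standard library are available. Lean on these libraries where they do the work, as an engineer would, in place of code of your own. Each camera call takes 0.05 s, during which the arm holds its last target. There are 200 camera calls.

## Working session

There is one attempt and no reset: what is moved stays moved. The work goes in short steps, Python scripts to look and compute and a tool call to move; the robot and the scene stay as the last step left them, time stands still between calls to the robot, and variables do not carry over. Pictures are saved under pics/ and viewed, at most 10 in all, crops included, and the job is handed in when it is done.

Besides the shell and the picture viewer there is one more tool, called after ">>>" by a JSON object that holds its "name" and its "arguments". apply_moves: Moves the arm, as the interface text tells. Its arguments: {"type":"object","properties":{"rows":{"type":"array","items":{"type":"array","items":{"type":"array","items":{"type":"number"}}}},"force":{"type":"number"}},"required":["rows"]}

```bash
mkdir -p pics; python3 - <<'E'
from station import r, vision
import cv2,numpy as np
for n in("top","side"):
    im=vision.capture(n); cv2.imwrite(f"pics/{n}0.png",cv2.resize(im[:,:,::-1],(800,600),interpolation=cv2.INTER_CUBIC))
    p=vision.camera_params(n); R=cv2.Rodrigues(np.array(p["rvec"]))[0]; print(n,p["K"],(-R.T@np.array(p["tvec"]).ravel()).round(3),R.round(2).tolist())
s=r.sense();print(s)
E
```

```text
top [[474.107454     0.         279.92420632]
 [  0.         474.107454   204.30957988]
 [  0.           0.           1.        ]] [ 0.308 -0.013  1.344] [[0.05, -1.0, -0.0], [-0.98, -0.05, -0.21], [0.21, 0.01, -0.98]]
side [[466.88480082   0.         276.38910944]
 [  0.         466.88480082 217.45684702]
 [  0.           0.           1.        ]] [-0.103 -1.059  0.758] [[0.84, -0.54, -0.01], [-0.25, -0.39, -0.88], [0.47, 0.75, -0.47]]
{'time_s': 0.1, 'joints': array([ 1.05189264e+00,  2.45726216e-01,  1.55891555e+00, -1.12007618e-05,
        1.33870937e+00, -1.74110314e-01]), 'joint_velocities': array([ 0.00068684, -0.00220684, -0.00351857,  0.00036601, -0.00125062,
        0.00021313]), 'joint_efforts': array([ 2.92690329e-04, -4.30669606e+01, -3.27130687e+01, -1.25333627e-04,
        2.74256636e-03, -1.14655882e-05]), 'ee_pos': array([0.21944666, 0.61129117, 0.23028945]), 'ee_rot': array([ 1.71542659e-01,  9.85176301e-01, -8.28833687e-04, -2.93477775e-04]), 'wrist_force': array([-1.16051339, -0.66204454,  0.67526531]), 'ft_torque': array([-0.00879077, -0.00645214,  0.02971238]), 'grasp_force': 0.0, 'width': 0.08558115502925417}
```

View pics/top0.png

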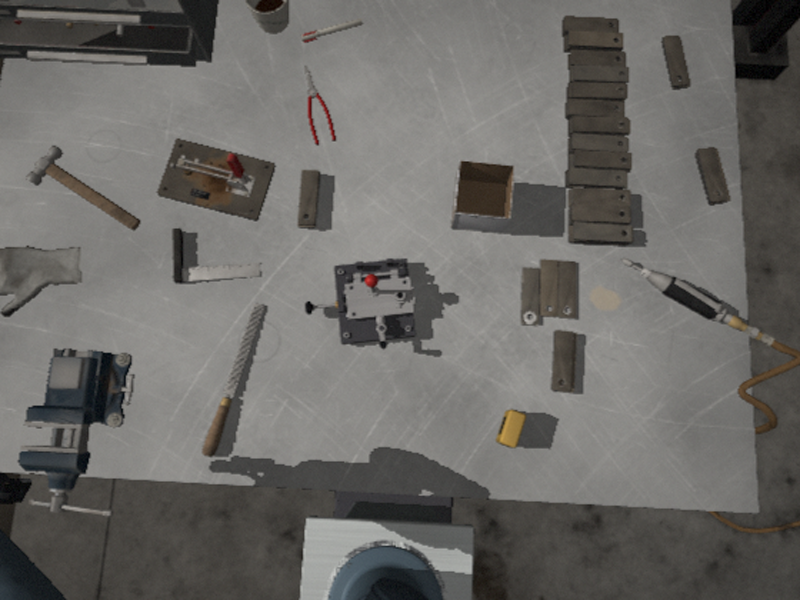

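View pics/side0.png

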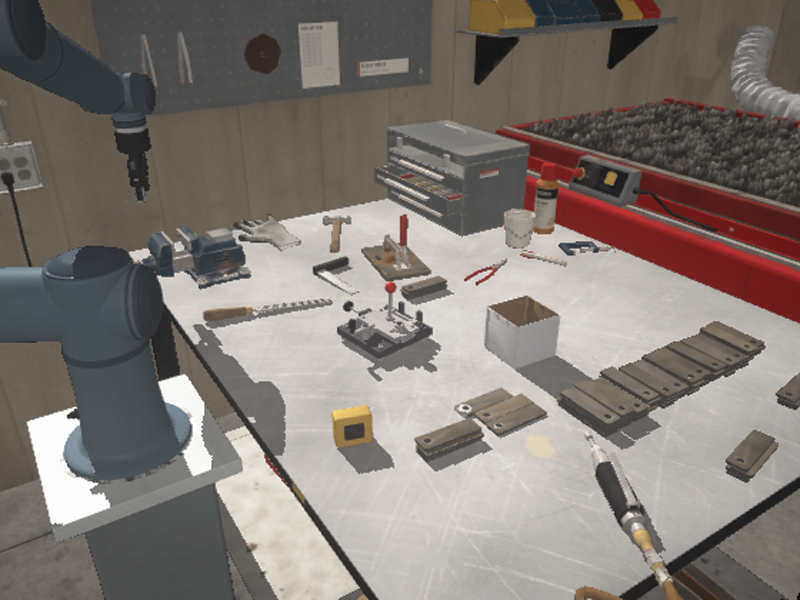

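The top view shows the jig at about (377,303), red ball at (371,281), ejector knob at (309,308) and latch pin near (383,344). The side view has the ball at (391,287) and the ejector knob at (348,306). Next I'll enlarge the jig.

```bash
python3 - <<'E'
import cv2,numpy as np
from station import vision
a=vision.capture("top")[170:255,205:325,::-1]; b=vision.capture("side")[185:260,230:315,::-1]
a=cv2.resize(a,(780,552),interpolation=cv2.INTER_CUBIC)
cv2.imwrite("pics/t1.png",a)
b=cv2.resize(b,(680,600),interpolation=cv2.INTER_CUBIC); cv2.imwrite("pics/s1.png",b)
E
```

```text
(no output)
```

View pics/t1.png

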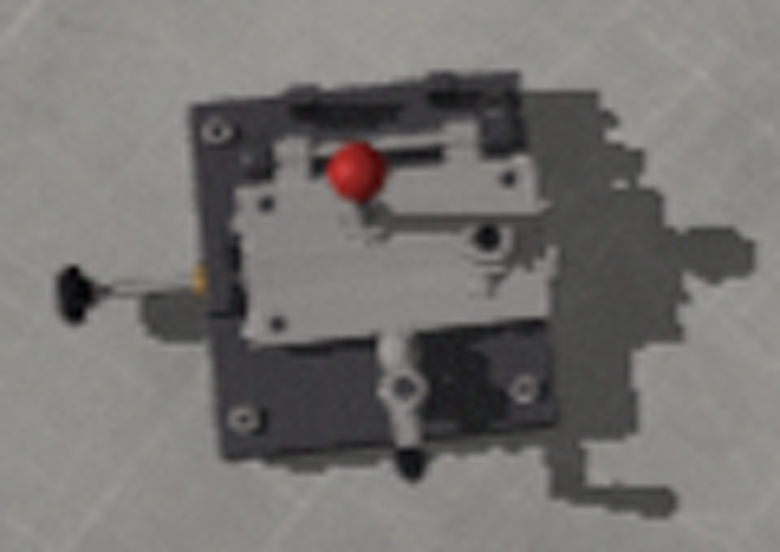

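View pics/s1.png

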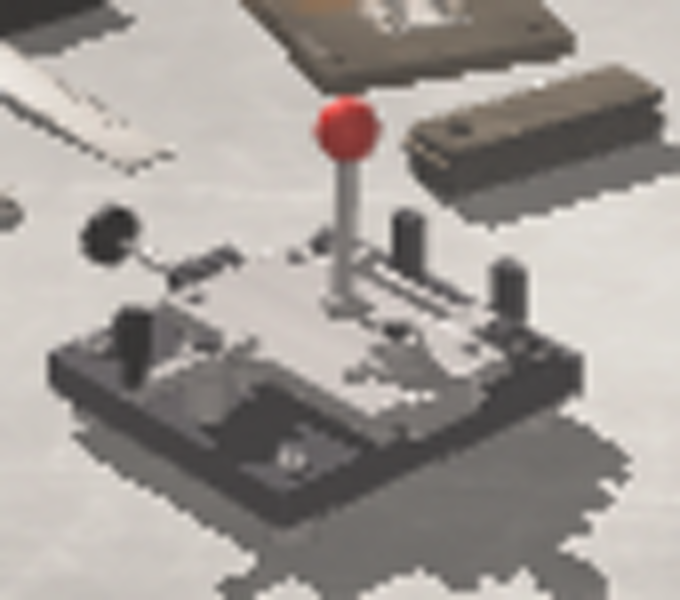

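Top crop: ball (357,171), ejector knob end face (62,295), pin head (411,463), pivot (402,388), base corners (190,105), (518,72), (222,460), (555,428). Side crop: ball (348,130), knob (108,235), pin head (134,325).

```bash
cat > h.py <<'E'
import numpy as np,cv2
from station import r,vision
from scipy.spatial.transform import Rotation as Ro
def ray(n,px):
    p=vision.camera_params(n);R=cv2.Rodrigues(np.array(p["rvec"]))[0];C=-R.T@np.array(p["tvec"]).ravel()
    return C,R.T@np.linalg.inv(p["K"])@[px[0],px[1],1]
def at(n,px,z):
    C,d=ray(n,px);return C+d*(z-C[2])/d[2]
T=lambda u,v:(204.5+(u+.5)/6.5,169.5+(v+.5)/6.5)
S=lambda u,v:(229.5+(u+.5)/8,184.5+(v+.5)/8)
E
python3 - <<'E'
from h import *
for n,u,z in(("ball",(357,171),.122),("ej",(62,295),.0335),("pin",(411,463),.082),("piv",(402,388),.065),("TL",(190,105),.03),("TR",(518,72),.03),("BL",(222,460),.03),("BR",(555,428),.03)):print(n,at("top",T(*u),z).round(4))
for n,u,z in(("ball",(348,130),.122),("ej",(108,235),.0335),("pin",(134,325),.0785)):print(n,at("side",S(*u),z).round(4))
c=[at("top",T(*u),.03)[:2] for u in((190,105),(518,72),(222,460),(555,428))]
# jig coords: TL=(81,82) TR=(81,-65) BL=(-77,82) BR=(-77,-65)
L=np.array([(81,82),(81,-65),(-77,82),(-77,-65)])/1e3;W=np.array(c)
Lm,Wm=L.mean(0),W.mean(0);a=Ro
X=(L-Lm);Y=(W-Wm);th=np.arctan2((X[:,0]*Y[:,1]-X[:,1]*Y[:,0]).sum(),(X*Y).sum())
R2=np.array([[np.cos(th),-np.sin(th)],[np.sin(th),np.cos(th)]]);o=Wm-R2@Lm
print("th",np.degrees(th),"o",o.round(4),"res",((R2@X.T).T-Y).round(4).tolist())
for n,p in(("piv",(-.06,0)),("ejline",(0,.14))):print(n,(o+R2@p).round(4))
for n,u,z in(("ball",(357,171),.122),("ej",(62,295),.0335),("pin",(411,463),.082)):print(n,"jig",(R2.T@(at("top",T(*u),z)[:2]-o)).round(4))
E
```

```text
ball [0.5889 0.0582 0.122 ]
ej [0.5477 0.1876 0.0335]
pin [0.4759 0.0308 0.082 ]
piv [0.5096 0.037  0.065 ]
TL [0.636  0.1387 0.03  ]
TR [ 0.6584 -0.0046  0.03  ]
BL [0.48   0.1137 0.03  ]
BR [ 0.5012 -0.0284  0.03  ]
ball [0.5903 0.0602 0.122 ]
ej [0.5479 0.1848 0.0335]
pin [0.48   0.0371 0.0785]
th 8.774705204405002 o [0.5682 0.0462] res [[-0.0003, 0.0008], [-0.0002, -0.0011], [-0.0004, 0.0018], [0.0009, -0.0015]]
piv [0.5089 0.037 ]
ejline [0.5468 0.1845]
ball jig [0.0223 0.0088]
ej jig [0.0013 0.1429]
pin jig [-0.0935 -0.0011]
```

>>> {"name": "apply_moves", "arguments": {"rows": [[[-0.025,-0.028,0.004,0,0,0,0],[-0.025,-0.028,0.004,0,0,0,0],[-0.025,-0.028,0.004,0,0,0,0],[-0.025,-0.028,0.004,0,0,0,0],[-0.025,-0.028,0.004,0,0,0,0],[-0.025,-0.028,0.004,0,0,0,0],[-0.025,-0.028,0.004,0,0,0,0],[-0.025,-0.028,0.004,0,0,0,0]]]}}

```text
time_s: 1.0
ee_pos: [0.3324, 0.3319, 0.1991]
ee_rot: [0.171, 0.985, 0.0, 0.0]
wrist_force: [-0.3, -0.3, 0.1]
width: -0.0
grasp_force: 0.0
```

>>> {"name": "apply_moves", "arguments": {"rows": [[[-0.025,-0.028,0.004,0,0,0,0],[-0.025,-0.028,0.004,0,0,0,0],[-0.025,-0.028,0.004,0,0,0,0],[-0.025,-0.028,0.004,0,0,0,0],[-0.025,-0.028,0.004,0,0,0,0],[-0.025,-0.028,0.004,0,0,0,0],[0,0,0,0,0,8.25,0],[0,0,0,0,0,8.25,0]]]}}

```text
time_s: 1.8
ee_pos: [0.4168, 0.1234, 0.1751]
ee_rot: [0.315, 0.949, -0.0, -0.0]
wrist_force: [0.4, 0.2, 0.3]
width: -0.0002
grasp_force: 0.0
```

```bash
cat >> h.py <<'E'
o=np.array([.5682,.0462]);a=np.radians(8.77);R2=np.array([[np.cos(a),-np.sin(a)],[np.sin(a),np.cos(a)]])
def where():
    s=r.sense();p=s["ee_pos"];M=Ro.from_quat(s["ee_rot"]).as_matrix()
    print("t",s["time_s"],"jig mm",(1e3*(R2.T@(p[:2]-o))).round(1),"z",(1e3*p[2]).round(1),"F",np.round(s["wrist_force"],1),"toolx jigdeg",np.degrees(np.arctan2(M[1,0],M[0,0])).round(1)-8.8,"tilt",M[:,2].round(3),"w",round(s["width"],4));return p,M
def to(jx,jy,z):
    p,M=where();t=np.r_[o+R2@[jx/1e3,jy/1e3],z/1e3];print("tool delta mm",(1e3*M.T@(t-p)).round(1))
E
python3 -c "
from h import *
to(-121,21,66)"
```

```text
t 1.8 jig mm [-137.9   99.3] z 175.1 F [0.4 0.2 0.3] toolx jigdeg 134.39999999999998 tilt [-0.  0. -1.] w -0.0002
tool delta mm [-67.7 -42.8 109.1]
```

>>> {"name": "apply_moves", "arguments": {"rows": [[[-0.034,-0.0215,0,0,0,0,0],[-0.034,-0.0215,0,0,0,0,0],[0,0,0.036,0,0,0,0],[0,0,0.036,0,0,0,0],[0,0,0.026,0,0,0,0],[0,0,0.011,0,0,0,0],[0,0,0,0,0,0,0]]]}}

```text
time_s: 2.5
ee_pos: [0.4448, 0.0498, 0.065]
ee_rot: [0.311, 0.95, -0.0, -0.002]
wrist_force: [0.4, 0.8, 0.1]
width: 0.0002
grasp_force: 0.0
```

>>> {"name": "apply_moves", "arguments": {"rows": [[[-0.009,0,0,0,0,0,0],[-0.009,0,0,0,0,0,0],[-0.009,0,0,0,0,0,0],[-0.009,0,0,0,0,0,0],[-0.007,0,0,0,0,0,0],[-0.007,0,0,0,0,0,0],[-0.006,0,0,0,0,0,0],[-0.005,0,0,0,0,0,0]]]}}

```text
time_s: 3.3
ee_pos: [0.496, 0.0134, 0.0666]
ee_rot: [0.311, 0.95, 0.0, 0.0]
wrist_force: [-0.7, 2.6, -0.5]
width: 0.0002
grasp_force: 1.2
```

```bash
python3 -c "
from h import *
to(-76,-26,66)
b=vision.capture('top')[170:255,205:325,::-1];cv2.imwrite('pics/t2.png',cv2.resize(b,(780,552),interpolation=cv2.INTER_CUBIC))"
```

```text
t 3.3 jig mm [-76.4 -21.4] z 66.6 F [-0.7  2.6 -0.5] toolx jigdeg 134.89999999999998 tilt [ 0.001  0.    -1.   ] w 0.0002
tool delta mm [-3.5 -3.   0.6]
```

>>> {"name": "apply_moves", "arguments": {"rows": [[[-0.003,-0.001,0,0,0,0,0],[-0.002,-0.001,0,0,0,0,0],[-0.001,0,0,0,0,0,0],[0,0,0,0,0,0,0]]]}}

```text
time_s: 3.75
ee_pos: [0.4987, 0.0085, 0.0662]
ee_rot: [0.311, 0.95, 0.0, -0.0]
wrist_force: [-1.4, 2.5, 0.4]
width: 0.0005
grasp_force: 1.3
```

```bash
python3 -c "
from h import *
where()
b=vision.capture('top')[170:255,205:325,::-1];c=vision.capture('side')[185:260,230:315,::-1]
cv2.imwrite('pics/t2.png',np.hstack([cv2.resize(b,(424,300),interpolation=cv2.INTER_CUBIC),cv2.resize(c,(340,300),interpolation=cv2.INTER_CUBIC)]))"
```

```text
t 3.75 jig mm [-74.5 -26.6] z 66.2 F [-1.4  2.5  0.4] toolx jigdeg 134.89999999999998 tilt [-0.  0. -1.] w 0.0005
```

View pics/t2.png

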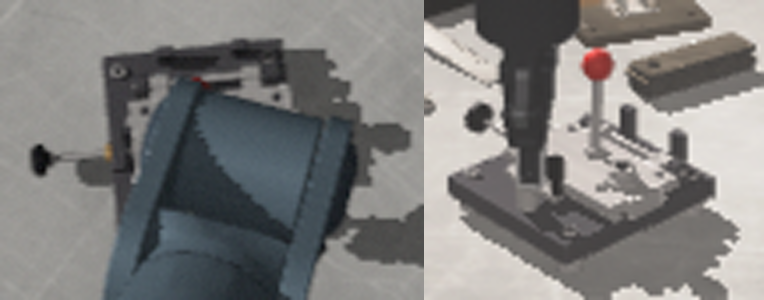

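The top view is blocked by the arm. In the side view the pin at (554,175) has swung to the mouth side with the finger behind it. The force is still only friction, so I'll push on to the stop.

>>> {"name": "apply_moves", "arguments": {"rows": [[[-0.003,0.001,0,0,0,0,0],[-0.003,0.001,0,0,0,0,0],[0,0,0,0,0,0,0]]]}}

```text
time_s: 4.15
ee_pos: [0.4999, 0.0085, 0.065]
ee_rot: [0.311, 0.95, -0.0, -0.007]
wrist_force: [-17.9, 9.5, 13.2]
width: 0.0001
grasp_force: 10.1
```

>>> {"name": "apply_moves", "arguments": {"rows": [[[-0.003,0.001,0,0,0,0,0],[-0.002,0.001,0,0,0,0,0],[0,0,0,0,0,0,0]]]}}

```text
time_s: 4.45
ee_pos: [0.5009, 0.009, 0.0637]
ee_rot: [0.311, 0.95, -0.0, -0.013]
wrist_force: [-30.6, 13.9, 21.3]
width: -0.0003
grasp_force: 16.9
```

```bash
python3 -c "
from h import *
where()"
```

```text
t 4.45 jig mm [-72.2 -26.5] z 63.7 F [-30.6  13.9  21.3] toolx jigdeg 135.0 tilt [-0.025  0.008 -1.   ] w -0.0003
```

>>> {"name": "apply_moves", "arguments": {"rows": [[[0.015,0,0,0,0,0,0],[0.015,0,0,0,0,0,0],[0,0,-0.05,0,0,0,0],[0,0,-0.05,0,0,-7.5,0],[0,0,0,0,0,-7.5,0],[0,0,0,0,0,-7.5,0],[0,0,0,0,0,-7.5,0],[0,0,0,0,0,-7.5,0]]]}}

```text
time_s: 5.25
ee_pos: [0.4863, 0.0225, 0.167]
ee_rot: [-0.014, 1.0, -0.001, 0.001]
wrist_force: [-1.1, 0.1, -0.4]
width: 0.0001
grasp_force: 0.0
```

>>> {"name": "apply_moves", "arguments": {"rows": [[[0,0,0,0,0,-7.5,0],[0,0,0,0,0,0,0]]]}}

```text
time_s: 5.45
ee_pos: [0.4862, 0.0226, 0.1668]
ee_rot: [-0.076, 0.997, -0.001, 0.001]
wrist_force: [-0.7, 0.2, 0.1]
width: -0.0002
grasp_force: 0.0
```

```bash
python3 -c "
from h import *
to(-14,9.5,116)
for ph in np.arange(-.359,1.3,.1):
    P=np.array([52.5+85.4*np.sin(ph),42.5+85.4*np.cos(ph)])+12.5*np.array([-np.cos(ph),np.sin(ph)])+[-11,0];print(round(ph+.359,2),P.round(1))
"
```

```text
t 5.45 jig mm [-84.6 -10.8] z 166.8 F [-0.7  0.2  0.1] toolx jigdeg -180.10000000000002 tilt [ 0.002 -0.001 -1.   ] w -0.0002
tool delta mm [-70.5  20.5  50.9]
0.0 [ -0.2 118.1]
0.1 [  7.5 121.9]
0.2 [ 15.6 124.8]
0.3 [ 24. 127.]
0.4 [ 32.5 128.3]
0.5 [ 41.1 128.8]
0.6 [ 49.7 128.4]
0.7 [ 58.3 127.2]
0.8 [ 66.6 125.1]
0.9 [ 74.8 122.1]
1.0 [ 82.6 118.4]
1.1 [ 89.9 113.9]
1.2 [ 96.8 108.8]
1.3 [103.2 102.9]
1.4 [108.9  96.4]
1.5 [113.9  89.4]
1.6 [118.2  82. ]
```

>>> {"name": "apply_moves", "arguments": {"rows": [[[-0.035,0.01,0,0,0,0,0],[-0.0355,0.0105,0,0,0,0,0],[0,0,0.03,0,0,0,0],[0,0,0.02,0,0,0,0],[0,0,0,0,0,0,0]]]}}

```text
time_s: 5.95
ee_pos: [0.5503, 0.054, 0.1132]
ee_rot: [-0.075, 0.997, 0.0, -0.003]
wrist_force: [-0.2, -0.1, 0.4]
width: -0.0002
grasp_force: 0.0
```

```bash
python3 -c "
from h import *
where()
b=vision.capture('top')[170:255,205:325,::-1];c=vision.capture('side')[185:260,230:315,::-1]
cv2.imwrite('pics/t3.png',np.hstack([cv2.resize(b,(424,300),interpolation=cv2.INTER_CUBIC),cv2.resize(c,(340,300),interpolation=cv2.INTER_CUBIC)]))"
```

```text
t 5.95 jig mm [-16.5  10.5] z 113.2 F [-0.2 -0.1  0.4] toolx jigdeg -180.20000000000002 tilt [-0.006  0.    -1.   ] w -0.0002
```

View pics/t3.png

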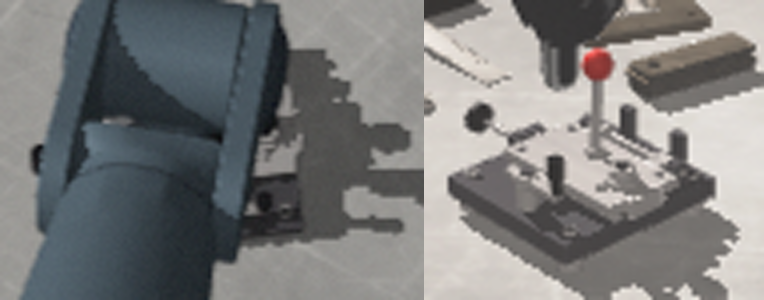

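In the side view the finger at (560,75) stands in front of the red ball at (598,65), and the latch pin stays at its swung position. Next is the push along the arc.

>>> {"name": "apply_moves", "arguments": {"rows": [[[-0.014,0,-0.001,0,0,0,0],[-0.009,0,-0.003,0,0,0,0],[-0.008,0,-0.003,0,0,0,0],[-0.0085,0,-0.003,0,0,0,0],[-0.0085,0,-0.001,0,0,0,0],[-0.0085,0,0,0,0,0,0],[-0.0085,0,0,0,0,0,0],[-0.0085,0,0.001,0,0,0,0]]]}}

```text
time_s: 6.85
ee_pos: [0.6258, 0.0651, 0.1261]
ee_rot: [-0.076, 0.997, -0.0, -0.0]
wrist_force: [-1.9, 0.3, 0.0]
width: -0.0001
grasp_force: 0.6
```

```bash
python3 -c "
from h import *
where()
c=vision.capture('side')[150:260,210:335,::-1]
cv2.imwrite('pics/t4.png',cv2.resize(c,None,fx=4,fy=4,interpolation=cv2.INTER_CUBIC))"
```

```text
t 6.85 jig mm [59.8  9.9] z 126.1 F [-1.9  0.3  0. ] toolx jigdeg -180.10000000000002 tilt [-0. -0. -1.] w -0.0001
```

View pics/t4.png

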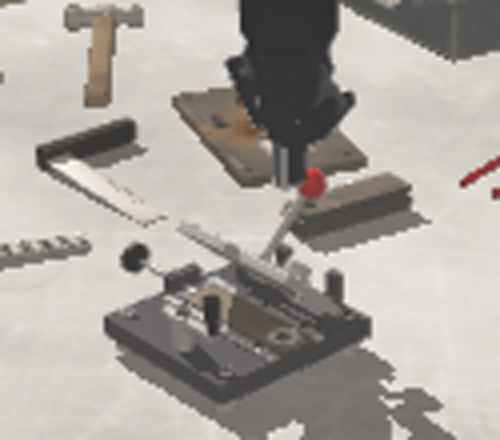

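The leaf is rising: the ball at (313,183) is tilted over with the finger behind it. Continuing along the arc.

>>> {"name": "apply_moves", "arguments": {"rows": [[[-0.0083,0,0.001,0,0,0,0],[-0.0082,0,0.003,0,0,0,0],[-0.0078,0,0.0037,0,0,0,0],[-0.0073,0,0.0045,0,0,0,0],[-0.0069,0,0.005,0,0,0,0],[-0.0064,0,0.006,0,0,0,0],[-0.0057,0,0.0065,0,0,0,0],[-0.005,0,0.007,0,0,0,0]]]}}

```text
time_s: 7.7
ee_pos: [0.6807, 0.0735, 0.0891]
ee_rot: [-0.076, 0.997, -0.0, 0.0]
wrist_force: [-0.5, 0.1, -0.4]
width: 0.0002
grasp_force: 0.1
```

>>> {"name": "apply_moves", "arguments": {"rows": [[[-0.0045,0,0.0075,0,0,0,0],[0,0,0,0,0,0,0],[0,0,0,0,0,0,0]]]}}

```text
time_s: 8.0
ee_pos: [0.6843, 0.0741, 0.0816]
ee_rot: [-0.076, 0.997, 0.0, -0.0]
wrist_force: [0.9, 0.3, 0.0]
width: 0.0001
grasp_force: 0.0
```

```bash
python3 -c "
from h import *
where()
c=vision.capture('side')[150:260,210:335,::-1]
cv2.imwrite('pics/t5.png',cv2.resize(c,None,fx=4,fy=4,interpolation=cv2.INTER_CUBIC))"
```

```text
t 8.0 jig mm [119.    9.9] z 81.6 F [0.9 0.3 0. ] toolx jigdeg -180.10000000000002 tilt [-0.001 -0.    -1.   ] w 0.0001
```

View pics/t5.png

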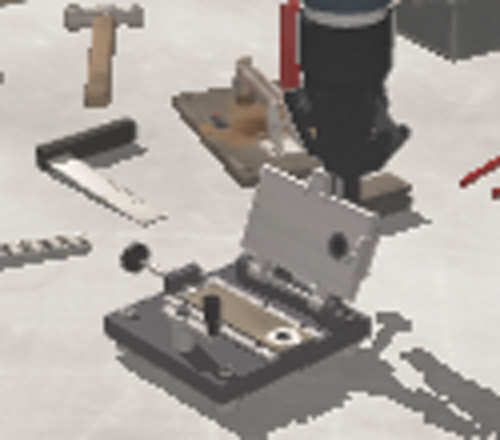

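The leaf is now leaning back open, with its bushing face at (338,245), and the finger is free of it. Next is the ejector.

>>> {"name": "apply_moves", "arguments": {"rows": [[[0,0,-0.05,0,0,0,0],[0,0,-0.05,0,0,0,0],[0.0237,0.033,0,0,0,0,0],[0.0237,0.033,0,0,0,0,0],[0.0237,0.033,0,0,0,0,0],[0.0237,0.033,0,0,0,0,0],[0.0237,0.033,0,0,0,0,0],[0,0,0,0,0,0,0]]]}}

```text
time_s: 8.85
ee_pos: [0.5392, 0.222, 0.1824]
ee_rot: [-0.079, 0.997, 0.0, -0.0]
wrist_force: [0.5, 0.1, -0.0]
width: -0.0
grasp_force: 0.0
```

```bash
python3 -c "
from h import *
to(0.7,175,24)"
```

```text
t 8.85 jig mm [ -1.8 178.2] z 182.4 F [ 0.5  0.1 -0. ] toolx jigdeg -179.8 tilt [-0.001  0.001 -1.   ] w -0.0
tool delta mm [ -2.6  -3.3 158.4]
```

Then push: about 17 mm to contact, plus 45 mm of travel.

>>> {"name": "apply_moves", "arguments": {"rows": [[[-0.0025,0,0.05,0,0,0,0],[0,0,0.05,0,0,0,0],[0,0,0.035,0,0,0,0],[0,0,0.022,0,0,0,0],[0,-0.005,0,0,0,0,0],[0,-0.006,0,0,0,0,0],[0,-0.006,0,0,0,0,0],[0,0,0,0,0,0,0]]]}}

```text
time_s: 9.65
ee_pos: [0.5492, 0.202, 0.0273]
ee_rot: [-0.076, 0.997, 0.0, 0.002]
wrist_force: [0.2, 0.2, 0.2]
width: 0.0003
grasp_force: 0.0
```

```bash
python3 -c "
from h import *
where()
b=vision.capture('top')[150:255,190:330,::-1];c=vision.capture('side')[150:260,210:335,::-1]
cv2.imwrite('pics/t6.png',np.hstack([cv2.resize(b,(400,300),interpolation=cv2.INTER_CUBIC),cv2.resize(c,(341,300),interpolation=cv2.INTER_CUBIC)]))"
```

```text
t 9.65 jig mm [  5.  156.9] z 27.3 F [0.2 0.2 0.2] toolx jigdeg -180.10000000000002 tilt [ 0.004  0.    -1.   ] w 0.0003
```

View pics/t6.png

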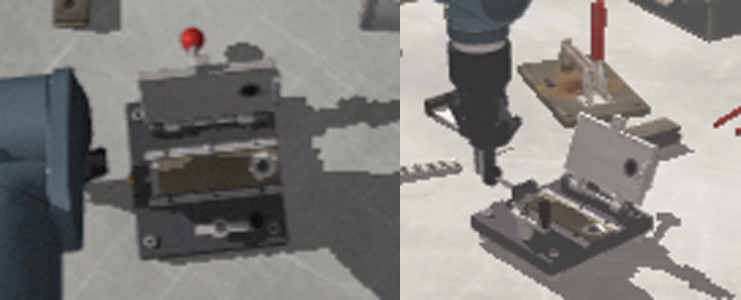

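The picture shows the leaf open with the ball at (192,40), the latch bar at (220,230) turned the full quarter, and the finger at the ejector knob (95,163). Pushing now.

>>> {"name": "apply_moves", "arguments": {"rows": [[[0.004,-0.003,0,0,0,0,0],[0,-0.006,0,0,0,0,0],[0,-0.006,0,0,0,0,0],[0,-0.006,0,0,0,0,0],[0,-0.006,0,0,0,0,0],[0,-0.006,0,0,0,0,0],[0,-0.006,0,0,0,0,0],[0,0,0,0,0,0,0]]]}}

```text
time_s: 10.55
ee_pos: [0.5492, 0.1624, 0.0249]
ee_rot: [-0.076, 0.997, -0.0, -0.0]
wrist_force: [-0.2, -1.1, -0.4]
width: 0.0002
grasp_force: 0.0
```

>>> {"name": "apply_moves", "arguments": {"rows": [[[0,-0.003,0,0,0,0,0],[0,-0.002,0,0,0,0,0],[0,0,0,0,0,0,0]]]}}

```text
time_s: 10.85
ee_pos: [0.5497, 0.1584, 0.0248]
ee_rot: [-0.076, 0.997, -0.0, -0.001]
wrist_force: [0.0, 0.4, 0.9]
width: 0.0001
grasp_force: 0.3
```

```bash
python3 -c "
from h import *
where()"
```

```text
t 10.85 jig mm [ -1.2 113.7] z 24.8 F [0.  0.4 0.9] toolx jigdeg -180.10000000000002 tilt [-0.001 -0.    -1.   ] w 0.0001
```

>>> {"name": "apply_moves", "arguments": {"rows": [[[0,-0.003,0,0,0,0,0],[0,-0.003,0,0,0,0,0],[0,0,0,0,0,0,0]]]}}

```text
time_s: 11.15
ee_pos: [0.5501, 0.1558, 0.0248]
ee_rot: [-0.075, 0.997, 0.003, -0.0]
wrist_force: [-1.2, 15.7, -1.2]
width: 0.0
grasp_force: 8.0
```

>>> {"name": "apply_moves", "arguments": {"rows": [[[0,-0.002,0,0,0,0,0],[0,-0.002,0,0,0,0,0],[0,0,0,0,0,0,0]]]}}

```text
time_s: 11.45
ee_pos: [0.5501, 0.1554, 0.0249]
ee_rot: [-0.075, 0.997, 0.006, -0.0]
wrist_force: [-1.5, 31.1, -1.0]
width: -0.0
grasp_force: 15.7
```

```bash
python3 -c "
from h import *
where()"
```

```text
t 11.45 jig mm [ -1.2 110.7] z 24.9 F [-1.5 31.1 -1. ] toolx jigdeg -180.20000000000002 tilt [-0.002  0.012 -1.   ] w -0.0
```

The ejector is at its stop. I'll back off, raise the arm clear, and check.

>>> {"name": "apply_moves", "arguments": {"rows": [[[0,0.01,0,0,0,0,0],[0,0.03,0,0,0,0,0],[0,0.02,-0.04,0,0,0,0],[0,0.02,-0.05,0,0,0,0],[0,0.04,-0.05,0,0,0,0],[0,0.04,-0.03,0,0,0,0],[0,0.04,0,0,0,0,0],[0,0,0,0,0,0,0]]]}}

```text
time_s: 12.25
ee_pos: [0.5225, 0.3399, 0.1823]
ee_rot: [-0.079, 0.997, 0.0, 0.002]
wrist_force: [-0.5, 0.3, -0.7]
width: 0.0002
grasp_force: 0.0
```

```bash
python3 -c "
from h import *
where()
b=vision.capture('top')[150:255,190:330,::-1];c=vision.capture('side')[150:260,210:335,::-1]
cv2.imwrite('pics/t7.png',np.hstack([cv2.resize(b,(400,300),interpolation=cv2.INTER_CUBIC),cv2.resize(c,(341,300),interpolation=cv2.INTER_CUBIC)]))"
```

```text
t 12.25 jig mm [ -0.4 297.2] z 182.3 F [-0.5  0.3 -0.7] toolx jigdeg -179.8 tilt [ 0.003  0.001 -1.   ] w 0.0002
```

View pics/t7.png

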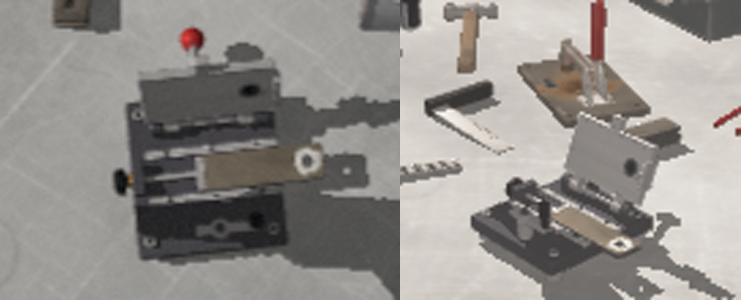

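The strip stands out of the mouth with its end at (322,160), the ejector knob is in at (122,182), the leaf is open and the latch is turned. The robot is clear, so I'm handing in.

```bash
python3 -c "
from station import r
print(r.close_job())"
```

```text
the job is handed in; nothing more can be done
None
```

The job is handed in: latch turned the full quarter to its stop, leaf open on its own, ejector at its stop with the strip standing out of the mouth, strip and bystanders never touched, at about 12.3 s on the robot's clock.

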